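Lock up the carving-knife box

ROBOT

A 6-joint arm with a two-finger parallel gripper is mounted at the origin on the work surface. World frame = base frame: x ahead of the robot, y to its left, z up, the work surface at z = 0. Lengths are in m, angles in rad, forces in N, time in s.
With the tool pointing down it reaches from about 0.35 to 0.85 m from the base axis. Payload 8.1 kg.
Tool frame: the origin (TCP) lies midway between the tips of the shut fingers; the grasp point (between the pads) lies robot.grip_depth behind it (robot.grip_depth is the distance from the TCP to the grasp point, in m); z points along the fingers, y is the line along which they close (so a half turn about z gives the same grasp; the last joint's range is limited). The gripper opens to 93 mm and grips with 3 to 60 N. Pads are 15 mm wide; open, the fingers measure 128 mm over their backs; the gripper's body (75 mm by 188 mm) begins 65 mm behind the grasp point.
Start: joints at [1.2, 0.13, 1.488, -0, 1.523, -0.085], TCP at [0.169, 0.576, 0.219] pointing down, gripper open.
Joint ranges: [-2.96, 2.96], [-0.89, 2.26], [0.02, 2.5], [-1.34, 4.48], [0, 2.73], [-2.66, 2.66]. Speed limits (rad/s): [2.39, 2.39, 2.79, 3.14, 3.14, 3.14].

INTERFACE

Orientations are given as a rotation vector (axis times angle).
In Python, from plant import robot gives the robot as it stands.
- The arm moves only by the tool carry_out, never from a script. Its argument "rows" is a list of rows, each a list of 6 numbers: the shift along the tool's x, y, z in m, then the turn, a rotation vector about the tool's x, y, z in degrees. A call has 1 to 12 rows; each row is the pose to reach, as a shift and turn from the pose commanded when the call began, along the tool's axes at that moment; what a row does not reach only later rows make up. A row lasts 1/8 s, in which the tool goes at most 62.5 mm and 10.7 degrees, less where a joint would pass 70% of its speed; a pose out of reach is approached as far as the arm can. A call with a gripper value outside its range is refused whole. "jaw" is the closure in counts, from 0 (fully open) to 255 (shut), set as the call begins (left out, the last holds). The fingers move at their own pace and stop on an object; "force" is the grip in N (left out, the last holds). Time passes only in rows, so rows that repeat a pose let the fingers close. It gives the time, the measured TCP pose, the force, the opening and the grip force at its end, in the units of the state.
- robot.read_state(): the state, without advancing time (a new reading comes with each control period).
- robot.read_camera(name): name is "side" or "top" or "wrist"; returns the picture (420x560x3 uint8, red, green, blue); there is no depth.
- robot.camera_model(name): a dict with "fx", "fy", "cx", "cy" (pixels), "dist" ([k1, k2, p1, p2, k3] as OpenCV has them; the pictures are not rectified), "R" (3x3) and "t" (3): a world point X has camera coordinates R X + t; the wrist camera has in their place "mount" (4x4, takes a point from camera to tool coordinates, whose origin is the TCP and whose axes are the flange's). Camera axes: x right, y down, z forward; pixel columns grow to the right and rows downward; lengths in m; the calibration is good to about 2 mm. A picture is of the moment at which its call begins: read the wrist's pose just before it. camera_model takes no time and is no camera call.
- robot.close_job(): hands the job in; it is judged then, once.
Trained networks look in the newest picture that a camera, given by its name, has taken for a name from the list of things; names that differ only in an ending like _2 or _b are one class to them, and where a whole thing is asked for, a point or a joint stands for the part that bears it (a point fixed in the world has none). Each returns a list of dicts, best first, with "conf" (0 to 1); they miss things now and then, are a little off and sometimes report something else, mostly with a low value. They report only what shows in the picture. A call takes as long as a camera call.
- robot.outline_of(camera, target): "pixels" (420x560 bool, what is visible of it) and "pixel" ([column, row] in pixels, amid what is visible of it).
The state is a dict: "t": time; "q": joint angles; "dq": joint speeds; "joint_torque": joint torques, N m; "tool_pos": TCP position; "orientation": TCP orientation; "force": force on the tool from outside, world axes, zero at the start; "wrist_torque": the same for the moment, N m; "opening": finger opening in m; "gripper_force": force on a finger pad.
Only numpy, scipy, OpenCV 4.12 (cv2) and the standard library are available. Lean on these libraries where they do the work, as an engineer would, in place of code of your own. Each camera call takes 0.05 s, during which the arm holds its last target. There are 200 camera calls.

TASK

Lock up the knife box: its lid was left part open with the lock already thrown, so turn the key a quarter turn clockwise to draw the hook in, then slide the lid fully home under the deck. Turn the key back to where it will come out, draw it out and lay it in the steel key tray, leaving the other things on the bench where they are.

Things in the scene. Friction and masses are not known exactly. Their poses are not given: they have to be found in the camera images.
- knife_box: Plywood box screwed to the bench, 210 (its x) x 330 (its y) x 112 mm high; origin at the centre of its underside, z up. At its +y end a fixed plywood deck (y from +92 to +165 mm, top at 112 mm) carries the lock; the rest of the top, between side walls also 112 mm high, is the sliding lid, which closes towards the box's +y.
- lid (a joint): Opening of the sliding lid in m: 0 fully home (against a stop, its edge 20 mm under the deck), at most 0.14; starts part open. 9 mm plywood, 184 mm wide, in grooves, its top 99.5 mm above the bench; rubs with about 2.5 N and stays where it is left. With the hook thrown it stops about 14 mm short of home.
- lid_pull (a point): Centre of the top of the lid's wooden pull, a bar 90 mm long (box x), 20 mm thick (box y), 30 mm tall standing on the lid (this point is 129.5 mm above the bench). Moves with the lid; with the lid home it lies 110 mm from the lock's axis.
- lock (a joint): Angle of the lock's plug in rad, moved only by the key: 0 = thrown (hook across; key can come out), 1.57 = a quarter turn clockwise seen from above (hook drawn in). The key has a little play in it. Stops at both ends, turns with about 0.025 N m, stays as left. The hook clears the lid from about 0.7 and can be thrown again only with the lid fully home or well open.
- keyhole (a point): Centre of the lock's face, on its vertical axis (box x 0, y +125 mm), 116 mm above the bench: a round steel face 30 mm across, 4 mm proud of the deck, with a round keyhole and one notch, towards the box's -x, through which the key's lug comes out only with the key turned back to within about 0.15 rad; 15 mm straight up frees the key.
- key_head (a point): Centre of the key's black plastic head: 30 mm wide (key x), 10 thick (key y), 34 tall (key z). Below it a steel tube, 9.6 mm across, ends 36 mm under this point in a rounded foot (it will not stand by itself), with a small lug (key -x). Key 53 mm long, 30 g. At the start it stands in the lock, this point 138 mm above the bench, head's width along the box's x, key axes along the box's.
- key_tray: Open shallow steel tray, fixed on the bench, 170 (its x) x 140 (its y) x 22 mm high, wall and floor 3 mm; origin at the centre of its underside, z up.
- maquette: Bystander: small grey clay study head, about 80 x 70 x 145 mm high, origin under its centre.
- spray_bottle: Bystander: white plastic bottle, 60 mm across, 170 mm high, origin under its centre.
- clay_spatula: Bystander: spatula 200 mm long with a wooden handle, lying on the bench.

How it is judged:
On the way, in this order (a step that is already met when the one before it is completed fails the run):
1. the key is turned clockwise, hook drawn in (plug beyond 1.1 rad) (value of joint lock above 1.1 rad), for 0.2 s.
2. the lid is slid home (within 3 mm) with the hook still drawn in (value of joint lid below 0.003 m and value of joint lock above 0.6 rad), for 0.2 s.
3. the key is turned back (plug within 0.3 rad of thrown) with the lid home (value of joint lid below 0.004 m and value of joint lock below 0.3 rad), for 0.1 s.
At the end, for the whole second after the job is handed in: The lid is home (within 4 mm), the lock thrown (plug within 0.3 rad of 0), and the key lies in the key tray, its head's centre within the tray's walls and less than 28 mm above the bench (all of step 3 and x of key_head in the frame of key_tray between -0.08 and 0.08 m and y of key_head in the frame of key_tray between -0.065 and 0.065 m and z of key_head in the frame of key_tray below 0.028 m); the robot touches nothing.
It fails at once if a bystander (maquette, bottle or spatula) is pushed more than 30 mm (distance of any of maquette, spray_bottle, clay_spatula from where it was at the start of the episode above 0.03 m).
It also fails if it takes over 64 s, if anything falls off the work surface, if the arm or the gripper's body presses on something with over 40 N, if the wrist force passes 120 N, or if a joint passes its speed limit or range.

## Working session

There is one attempt and no reset: what is moved stays moved. The work goes in short steps, Python scripts to look and compute and a tool call to move; the robot and the scene stay as the last step left them, time stands still between calls to the robot, and variables do not carry over. Pictures are saved under pics/ and viewed, at most 10 in all, crops included, and the job is handed in when it is done.

Besides the shell and the picture viewer there is one more tool, called after "Emit:" as name(argument=value, ...) on one line, values as JSON. carry_out: Moves the arm, as the interface text tells. Its arguments: {"type":"object","properties":{"rows":{"type":"array"},"jaw":{"type":"number"},"force":{"type":"number"}},"required":["rows"]}

```bash
mkdir -p pics; ls; cat > h.py <<'E'
import numpy as np, cv2
from scipy.spatial.transform import Rotation as Rn
from plant import robot
def cam(n,st=None):
    m=robot.camera_model(n); K=np.array([[m['fx'],0,m['cx']],[0,m['fy'],m['cy']],[0,0,1.]]); D=np.array(m['dist'],float)
    if 'mount' in m:
        T=np.eye(4);T[:3,:3]=Rn.from_rotvec(st['orientation']).as_matrix();T[:3,3]=st['tool_pos']
        W=np.linalg.inv(T@np.array(m['mount'])); return K,D,W[:3,:3],W[:3,3]
    return K,D,np.array(m['R']),np.array(m['t'])
def ray(c,px):
    K,D,R,t=c; u=cv2.undistortPoints(np.array([[px]],float),K,D)[0,0]
    d=R.T@np.array([u[0],u[1],1]); return -R.T@t,d/np.linalg.norm(d)
def atz(c,px,z):
    o,d=ray(c,px); return o+d*(z-o[2])/d[2]
def proj(c,P):
    K,D,R,t=c; return cv2.projectPoints(np.array(P,float).reshape(-1,1,3),cv2.Rodrigues(R)[0],t,K,D)[0][:,0]
def snap(n,f):
    st=robot.read_state(); im=robot.read_camera(n); cv2.imwrite('pics/'+f,im[:,:,::-1]); return im,cam(n,st)
E
python3 - <<'E'
from h import *
s=robot.read_state(); print(s, robot.grip_depth)
for n in ('top','side','wrist'):
    im,c=snap(n,f'{n}0.png')
    print(n,'cam at',-c[2].T@c[3])
    for k in ('knife_box','lid_pull','keyhole','key_head','key_tray','lid'):
        for o in robot.outline_of(n,k)[:2]:
            p=o['pixels'].astype(np.uint8); r=cv2.minAreaRect(np.argwhere(p)[:,::-1].astype(np.float32)); print(n,k,round(o['conf'],2),o['pixel'],p.sum(),r)
a=cv2.imread('pics/top0.png');b=cv2.imread('pics/side0.png')
cv2.imwrite('pics/ts.png',cv2.resize(np.vstack([a,b]),(400*1,600)))
E
```

```text
pics
{'t': 0.0, 'q': array([ 1.19960931e+00,  1.31137842e-01,  1.48924972e+00, -9.82019670e-06,
        1.52299488e+00, -8.53800450e-02]), 'dq': array([-0.00049192, -0.00091807,  0.00148452, -0.00110844,  0.00159109,
       -0.00158334]), 'joint_torque': array([ 1.72990018e-03, -5.59855092e+01, -4.91744757e+01,  7.68740731e-02,
        3.54268891e-02, -1.62274505e-04]), 'tool_pos': array([0.1689277 , 0.57515032, 0.21761761]), 'orientation': array([-4.47360843e-01, -3.10917681e+00,  2.74159961e-03]), 'force': array([-0.32350735, -0.22599756,  0.74929975]), 'wrist_torque': array([ 0.00880552, -0.02522502,  0.02305209]), 'gripper_force': 0.0, 'opening': 0.09296271486795898} 0.0188
top cam at [ 0.41043457 -0.04455496  1.31811767]
top knife_box 0.96 [301.3, 222.6] 11683 ((301.9655456542969, 220.58621215820312), (79.99837493896484, 154.9012908935547), 80.83765411376953)
top lid_pull 0.61 [331.1, 216.6] 6553 ((328.4476623535156, 216.89663696289062), (67.26583099365234, 101.74140930175781), 81.57302856445312)
top keyhole 0.97 [301.3, 219.1] 11625 ((302.1300048828125, 220.91000366210938), (79
[... 922 characters left out ...]
(14.0, 11.0), 90.0)
side keyhole 0.94 [281.6, 238.4] 13071 ((285.8764953613281, 233.34564208984375), (152.46310424804688, 109.85176086425781), 59.250030517578125)
side key_head 0.68 [300.0, 249.1] 7331 ((305.690673828125, 245.3485107421875), (108.3336181640625, 91.08631134033203), 61.31385040283203)
side key_tray 0.95 [214.5, 168.5] 1551 ((216.0, 167.5), (29.0, 60.0), 90.0)
side lid 0.9 [302.6, 251.4] 7417 ((305.4073791503906, 245.33717346191406), (110.23396301269531, 90.61782836914062), 60.36162185668945)
wrist cam at [0.09039544 0.59852352 0.38620511]
wrist key_tray 0.96 [199.9, 385.2] 4952 ((200.92074584960938, 387.3226318359375), (95.5184555053711, 55.29558563232422), 2.4895529747009277)
```

```bash
python3 - <<'E'
from h import *
a=cv2.imread('pics/top0.png');b=cv2.imread('pics/side0.png')
a=cv2.resize(a[120:330,80:410],None,fx=2.4,fy=2.4)[:,:790]
cv2.imwrite('pics/topc.png',a)
b=cv2.resize(b[110:330,170:420],None,fx=2.7,fy=2.7)
cv2.imwrite('pics/sidec.png',b); print(a.shape,b.shape)
E
```

```text
(504, 790, 3) (594, 675, 3)
```

View pics/topc.png

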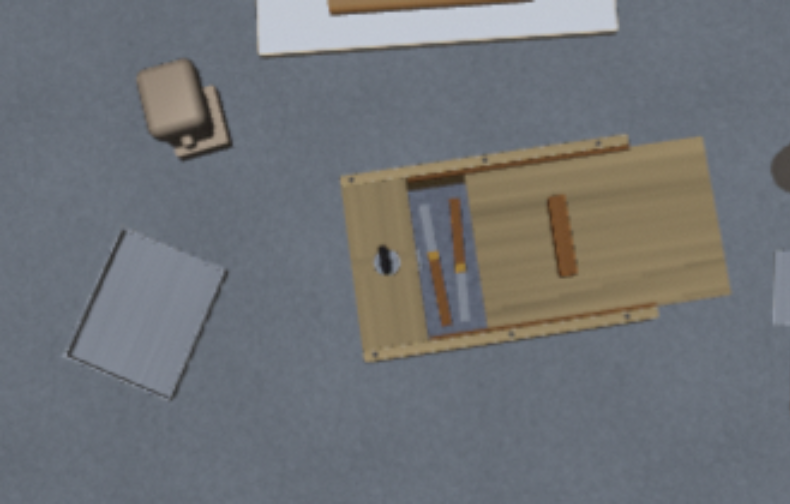

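View pics/sidec.png

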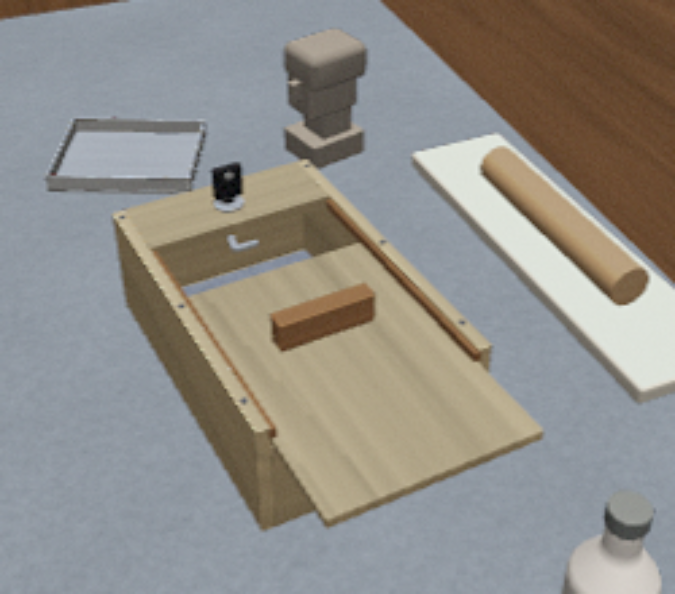

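The top view shows the key at about crop (386,261), i.e. full pixel (240.8,228.8). The pull is centred at crop (562,236), i.e. (314.2,218.3), with the lid well open. The box's +y end is on the left, the tray is at crop (147,314) and the maquette is at upper left. In the side view the key stands in the lock at crop (228,183), with the hook showing under the deck.

```bash
python3 - <<'E'
from h import *
c=cam('top'); f=lambda x,y,z: atz(c,(80+x/2.4,120+y/2.4),z)
print('key top',f(386,261,.138)); 
A=[f(342,178,.112),f(366,361,.112)]; print('deck end corners',A, np.linalg.norm(A[0]-A[1]))
p=[f(556,197,.1295),f(569,276,.1295)]; print('pull',p,(p[0]+p[1])/2)
t=[f(124,231,.022),f(226,270,.022),f(172,398,.022),f(67,355,.022)]; print('tray',np.round(t,3),np.mean(t,0),np.linalg.norm(t[0]-t[1]),np.linalg.norm(t[1]-t[2]))
B=[f(628,137,.112),f(657,317,.112)];print('far corners',B)
v=(A[0]+A[1]-B[0]-B[1]);v/=np.linalg.norm(v);print('box y dir',v,np.degrees(np.arctan2(v[1],v[0])))
s=cam('side');o1,d1=ray(s,(170+228/2.7,110+183/2.7));o2,d2=ray(c,(80+386/2.4,120+261/2.4))
M=np.stack([d1,-d2],1);k=np.linalg.lstsq(M,o2-o1,rcond=None)[0];print('tri key',o1+k[0]*d1,o2+k[1]*d2)
print('maq',f(188,110,.07),'axis',Rn.from_rotvec(robot.read_state()['orientation']).as_matrix())
E
```

```text
key top [0.52613077 0.05237474 0.138     ]
deck end corners [array([0.62357216, 0.10348388, 0.112     ]), array([0.41874476, 0.07744925, 0.112     ])] 0.20647534198103346
pull [array([ 0.59424075, -0.13584526,  0.1295    ]), array([ 0.50632335, -0.14733646,  0.1295    ])] [ 0.55028205 -0.14159086  0.1295    ]
tray [[0.58  0.379 0.022]
 [0.53  0.254 0.022]
 [0.38  0.316 0.022]
 [0.432 0.444 0.022]] [0.48060804 0.34840739 0.022     ] 0.13445939462789425 0.16287674638416227
far corners [array([ 0.66424154, -0.22130644,  0.112     ]), array([ 0.46011902, -0.24499318,  0.112     ])]
box y dir [-0.12575435  0.99206141  0.        ] 97.22432078416423
tri key [0.52947577 0.05178581 0.13756277] [0.52619991 0.05243267 0.13729474]
maq [0.71650615 0.29140546 0.07      ] axis [[-9.59437839e-01  2.81920259e-01 -1.90710165e-06]
 [ 2.81920258e-01  9.59437839e-01  2.11893749e-05]
 [ 7.80345953e-06  1.97922374e-05 -1.00000000e+00]]
```

Emit:
carry_out(rows=[[-0.491,-0.402,-0.03,0,0,-23.6],[-0.491,-0.402,-0.03,0,0,-23.6],[-0.491,-0.402,-0.03,0,0,-23.6],[-0.491,-0.402,-0.03,0,0,-23.6],[-0.491,-0.402,-0.03,0,0,-23.6],[-0.491,-0.402,-0.03,0,0,-23.6],[-0.491,-0.402,-0.03,0,0,-23.6],[-0.491,-0.402,-0.03,0,0,-23.6],[-0.491,-0.402,-0.03,0,0,-23.6],[-0.491,-0.402,-0.03,0,0,-23.6],[-0.491,-0.402,-0.03,0,0,-23.6],[-0.491,-0.402,-0.03,0,0,-23.6]], jaw=130)

```text
t: 2.55
tool_pos: [0.5269, 0.0512, 0.2484]
orientation: [0.195, -3.135, -0.001]
force: [-0.4, 0.1, 0.1]
opening: 0.0458
gripper_force: 0.0
```

```bash
python3 - <<'E'
from h import *
im,c=snap('wrist','w1.png'); s=robot.read_state(); print(s['t'],s['tool_pos'],s['opening'],s['q'],Rn.from_rotvec(s['orientation']).as_matrix()[:,:2].T)
for k in('key_head','keyhole','lid_pull'):
    for o in robot.outline_of('wrist',k)[:2]:
        p=o['pixels'].astype(np.uint8); print(k,round(o['conf'],2),o['pixel'],p.sum(),cv2.minAreaRect(np.argwhere(p)[:,::-1].astype(np.float32)),atz(c,o['pixel'],.138))
print(proj(c,[[.527,.051,.138],[.527,.051,.116]]))
cv2.imwrite('pics/w1b.png',cv2.resize(im[:,:,::-1],(800,600)))
E
```

```text
2.6 [0.52644934 0.05221663 0.24842939] 0.04518828473030684 [ 1.49576628e-03 -7.24955752e-02  1.64102310e+00  6.07034473e-04
  1.57379844e+00 -1.69509425e+00] [[-9.92097962e-01 -1.25463975e-01  6.52393025e-04]
 [-1.25463523e-01  9.92097991e-01  6.93263886e-04]]
key_head 0.82 [280.9, 209.3] 431 ((282.0, 212.5), (39.0, 12.0), 90.0) [0.5288884  0.05291512 0.138     ]
keyhole 0.64 [155.5, 188.4] 60941 ((162.0283660888672, 193.83480834960938), (199.2403564453125, 324.879638671875), 89.72187042236328) [ 0.52321062 -0.06550155  0.138     ]
lid_pull 0.95 [96.8, 196.2] 31023 ((97.51383972167969, 195.24195861816406), (164.44970703125, 198.1146697998047), 88.9324951171875) [ 0.53757083 -0.11969676  0.138     ]
[[279.15234031 207.17447869]
 [279.12214169 201.0598813 ]]
```

View pics/w1b.png

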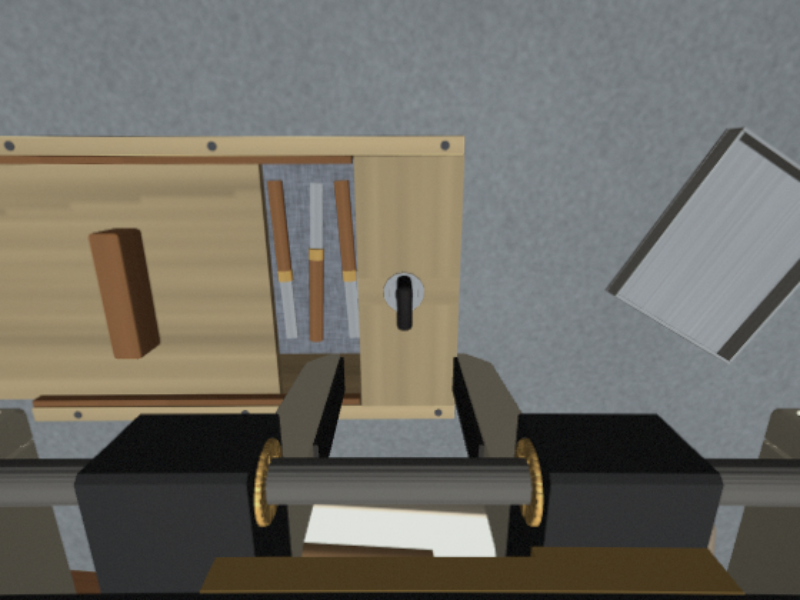

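The wrist view shows the lock face at (404,291) of 800x600 with the key head standing over it at (404,300). The box edges are square to the image, so the yaw is right. The fingers straddle the key in y.

```bash
python3 - <<'E'
from h import *
s=robot.read_state();c=cam('wrist',s);print(s['tool_pos'])
for z,p in((.116,(404,291)),(.138,(404,302)),(.155,(404,303))): print(z,atz(c,(p[0]*.7,p[1]*.7),z))
q=lambda x,y,z: atz(c,(x*.7,y*.7),z)
a,b=q(464,137,.112),q(455,417,.112); print('deck end',a,b,np.linalg.norm(a-b), (a+b)/2+0.04*np.array([.126,-.992,0]))
print('pull near-top mid', [q(*p,.1295) for p in((90,234),(112,357))])
E
```

```text
[0.52623243 0.05310126 0.24864869]
0.116 [0.52875566 0.05700134 0.116     ]
0.138 [0.53018414 0.05690844 0.138     ]
0.155 [0.52562076 0.05608299 0.155     ]
deck end [0.42129461 0.08227793 0.112     ] [0.62797158 0.11117947 0.112     ] 0.20868797910913187 [0.52967309 0.0570487  0.112     ]
pull near-top mid [array([ 0.51291233, -0.15222901,  0.1295    ]), array([ 0.60015653, -0.14380291,  0.1295    ])]
```

Emit:
carry_out(rows=[[-0.002,0.0015,0.04,0,0,0],[-0.002,0.0015,0.08,0,0,0],[-0.002,0.0015,0.08,0,0,0],[-0.002,0.0015,0.08,0,0,0]])

```text
t: 3.25
tool_pos: [0.5291, 0.054, 0.1704]
orientation: [-0.2, 3.134, -0.0]
force: [0.1, 1.0, 0.2]
opening: 0.0455
gripper_force: 0.0
```

```bash
python3 - <<'E'
from h import *
im,c=snap('wrist','w2.png'); s=robot.read_state(); print(s['t'],s['tool_pos'],s['opening'])
for o in robot.outline_of('wrist','key_head')[:2]:
        p=o['pixels'].astype(np.uint8); print(round(o['conf'],2),o['pixel'],p.sum(),cv2.minAreaRect(np.argwhere(p)[:,::-1].astype(np.float32)),atz(c,o['pixel'],.138))
T=s['tool_pos']
print(proj(c,[T,T+[0,0,.0188]]))
cv2.imwrite('pics/w2b.png',cv2.resize(im[130:410,120:440,::-1],(686,600)))
E
```

```text
3.3 [0.5297664  0.05385859 0.17104783] 0.045495189538416254
0.89 [281.3, 243.1] 782 ((279.4999694824219, 242.0), (53.99999237060547, 14.999998092651367), 90.0) [0.53260488 0.05569319 0.138     ]
0.38 [165.3, 187.5] 70632 ((169.0, 201.0), (238.0, 338.0), 90.0) [ 0.50249539 -0.02651729  0.138     ]
[[279.30651411 260.24912292]
 [279.35150373 275.86873447]]
```

View pics/w2b.png

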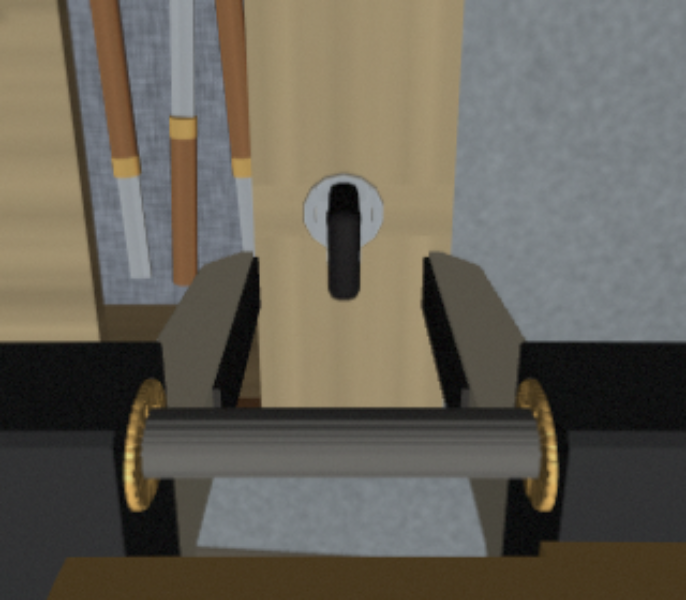

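The key head sits midway between the pads, about 0.8 mm towards +y, with the lock face centred at crop (343,213).

```bash
python3 - <<'E'
from h import *
s=robot.read_state();c=cam('wrist',s)
T=s['tool_pos'];print(T)
im=cv2.imread('pics/w2.png');g=im.max(2)
print('face',atz(c,(120+343*320/686,130+213*280/600),.116))
print('dark col', g[200:285,280])
m=[atz(c,(280,130+y*280/600),z)for y,z in((184,.155),(298,.121),(298,.155))];print(np.round(m,4))
t=robot.read_camera('top');ct=cam('top');print(proj(ct,[T]))
E
```

```text
[0.52998632 0.05369207 0.1712116 ]
face [0.53199286 0.05427739 0.116     ]
dark col [151 151 152 152 151 152 151 152 150 148 133 124 156 159 148  73   8   6
  11  10  10  15  12   9  12   9  12   7  12  19  21  26  31  33  34  38
  35  32  36  36  36  35  37  37  36  37  36  33  34  35  35  31  31  32
  33  36  34  32  33  35  36  34  34  32  32  33  34  33  32  54 119 152
 153 152 152 154 152 152 151 150 152 152 152 151 152]
[[0.5082 0.0511 0.155 ]
 [0.5635 0.0583 0.121 ]
 [0.5454 0.0559 0.155 ]]
[[239.22320068 225.99696955]]
```

Emit:
carry_out(rows=[[-0.001,0.001,0.025,0,0,0],[-0.001,0.001,0.047,0,0,0],[-0.001,0.001,0.047,0,0,0]])

```text
t: 3.78
tool_pos: [0.5288, 0.0544, 0.1211]
orientation: [0.198, -3.134, -0.0]
force: [-0.2, 1.3, -0.0]
opening: 0.0455
gripper_force: 0.0
```

Emit:
carry_out(rows=[[0,0,0,0,0,0],[0,0,0,0,0,0],[0,0,0,0,0,0],[0,0,0,0,0,0],[0,0,0,0,0,0]], jaw=255, force=20)

```text
t: 4.4
tool_pos: [0.5297, 0.0547, 0.1219]
orientation: [-0.198, 3.135, 0.001]
force: [-0.3, 2.2, 1.7]
opening: 0.0098
gripper_force: 20.0
```

Emit:
carry_out(rows=[[0,0,0,0,0,10],[0,0,0,0,0,20],[0,0,0,0,0,30],[0,0,0,0,0,40],[0,0,0,0,0,40]])

```text
t: 5.03
tool_pos: [0.5293, 0.0541, 0.1218]
orientation: [-0.885, -3.014, 0.001]
force: [-2.6, -1.3, 3.2]
opening: 0.0101
gripper_force: 20.0
```

```bash
python3 - <<'E'
from h import *
s=robot.read_state(); print(s['force'],s['wrist_torque'],s['q'])
E
```

```text
[-2.57135389 -1.32217708  3.24546096] [-0.25776135  0.48893783  0.07320542] [ 5.89742852e-03  1.54292263e-02  1.78879757e+00 -4.83790333e-04
  1.33790741e+00 -9.93730188e-01]
```

Forces are small, so I'll finish the turn.

Emit:
carry_out(rows=[[0,0,0,0,0,10],[0,0,0,0,0,20],[0,0,0,0,0,30],[0,0,0,0,0,40],[0,0,0,0,0,47],[0,0,0,0,0,47],[0,0,0,0,0,47]])

```text
t: 5.9
tool_pos: [0.529, 0.0543, 0.1216]
orientation: [-2.009, -2.414, 0.001]
force: [-6.0, -0.2, 5.7]
opening: 0.0098
gripper_force: 20.0
```

Emit:
carry_out(rows=[[0,0,0,0,0,0],[0,0,0,0,0,0],[0,0,0,0,0,0],[0,0,0,0,0,0]], jaw=130)

```text
t: 6.4
tool_pos: [0.5296, 0.0544, 0.1216]
orientation: [2.014, 2.411, 0.0]
force: [0.6, -0.1, 1.2]
opening: 0.0438
gripper_force: 0.0
```

Emit:
carry_out(rows=[[0,0,-0.05,0,0,0],[0,0,-0.09,0,0,0],[0,0,-0.09,0,0,0]])

```text
t: 6.78
tool_pos: [0.5321, 0.0545, 0.2161]
orientation: [2.011, 2.406, 0.008]
force: [0.4, 0.2, -0.1]
opening: 0.0453
gripper_force: 0.0
```

```bash
python3 - <<'E'
from h import *
s=robot.read_state(); print(s['t'],s['force'],s['wrist_torque'],s['tool_pos'],np.round(Rn.from_rotvec(s['orientation']).as_matrix()[:,:2].T,4))
a=cv2.resize(robot.read_camera('wrist')[:,:,::-1],(400,300)); b=robot.read_camera('side')[110:260,200:400,::-1]
cv2.imwrite('pics/v3.png',np.vstack([a,cv2.resize(b,(400,300))]))
for o in robot.outline_of('side','lid_pull')[:2]: print(o['conf'],o['pixel'])
E
```

```text
6.775 [ 0.35264555  0.20722101 -0.09493032] [-0.09015918  0.06894875  0.03850682] [0.53206388 0.05445896 0.21610885] [[-0.1778  0.9841 -0.0013]
 [ 0.984   0.1778  0.0075]]
0.84 [302.1, 251.1]
```

View pics/v3.png

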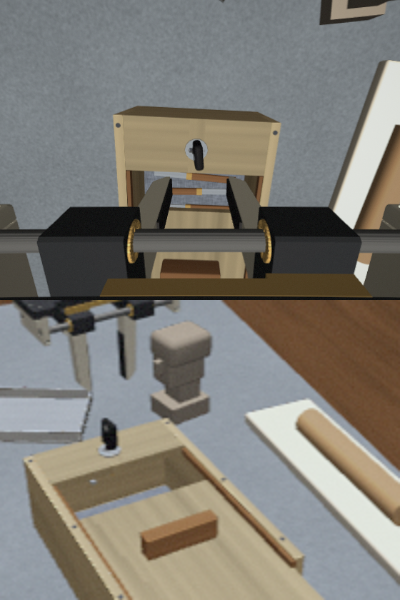

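The key is turned about 87° clockwise and the hook no longer shows under the deck. The key stands at (110,432) in the composite. Next is the pull.

Emit:
carry_out(rows=[[-0.2,-0.012,0,0,0,-87],[-0.2,-0.012,0,0,0,-87],[-0.2,-0.012,0,0,0,-87],[-0.2,-0.012,0,0,0,-87],[-0.2,-0.012,0,0,0,-87],[-0.2,-0.012,0,0,0,-87],[-0.2,-0.012,0.04,0,0,-87],[-0.2,-0.012,0.04,0,0,-87],[-0.2,-0.012,0.04,0,0,-87],[-0.2,-0.012,0.04,0,0,-87],[-0.2,-0.012,0.04,0,0,-87]])

```text
t: 8.3
tool_pos: [0.5527, -0.1444, 0.1706]
orientation: [0.195, -3.134, -0.001]
force: [0.5, 0.3, -0.8]
opening: 0.0456
gripper_force: 0.0
```

```bash
python3 - <<'E'
from h import *
im,c=snap('wrist','w4.png'); s=robot.read_state(); print(s['t'],s['tool_pos'],np.round(Rn.from_rotvec(s['orientation']).as_matrix()[:,:2].T,4))
cv2.imwrite('pics/w4b.png',cv2.resize(im[:,:,::-1],(560,420)))
E
```

```text
8.35 [ 0.55289822 -0.14441298  0.17099037] [[-9.922e-01 -1.245e-01  9.000e-04]
 [-1.245e-01  9.922e-01  4.000e-04]]
```

View pics/w4b.png

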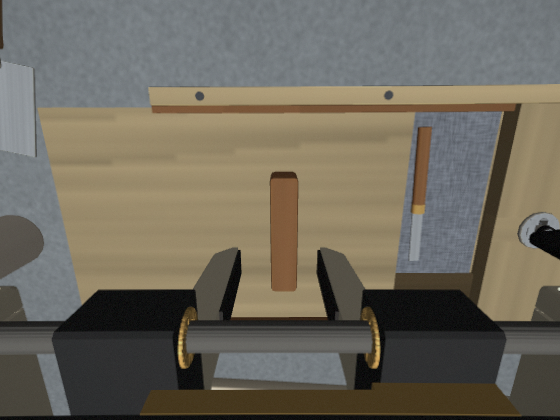

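The pull (cols 270–298) lies between the fingers, about 3 mm to +y of centre.

Emit:
carry_out(rows=[[0,0.003,0.03,0,0,0],[0,0.003,0.058,0,0,0],[0,0.003,0.058,0,0,0]])

```text
t: 8.72
tool_pos: [0.5508, -0.1408, 0.1109]
orientation: [0.197, -3.131, -0.003]
force: [0.0, 0.3, 1.2]
opening: 0.0459
gripper_force: 0.0
```

Emit:
carry_out(rows=[[0,0,0,0,0,0],[0,0,0,0,0,0],[0,0,0,0,0,0],[0,0,0,0,0,0]], jaw=255, force=30)

```text
t: 9.22
tool_pos: [0.5537, -0.1417, 0.1149]
orientation: [-0.198, 3.133, -0.001]
force: [0.3, 1.2, 4.9]
opening: 0.0197
gripper_force: 30.0
```

Emit:
carry_out(rows=[[0,0.015,0,0,0,0],[0,0.03,0,0,0,0],[0,0.045,0,0,0,0],[0,0.06,0,0,0,0],[0,0.07,0,0,0,0],[0,0.07,0,0,0,0]])

```text
t: 9.98
tool_pos: [0.5445, -0.0708, 0.1149]
orientation: [-0.199, 3.134, 0.0]
force: [-1.3, 2.5, 8.2]
opening: 0.0198
gripper_force: 30.0
```

```bash
python3 - <<'E'
from h import *
s=robot.read_state(); print(s['t'],s['force'],s['tool_pos'],s['opening'],np.linalg.norm(s['tool_pos'][:2]-[.530,.0545]))
E
```

```text
9.975 [-1.30531475  2.50396837  8.20709423] [ 0.54449021 -0.0708076   0.11487446] 0.01976344956327602 0.12614262240702434
```

Emit:
carry_out(rows=[[0,0.004,0,0,0,0],[0,0.008,0,0,0,0],[0,0.011,0,0,0,0],[0,0.013,0,0,0,0]])

```text
t: 10.48
tool_pos: [0.543, -0.0593, 0.1149]
orientation: [-0.198, 3.134, -0.002]
force: [-1.8, -2.6, 7.1]
opening: 0.0197
gripper_force: 30.0
```

Emit:
carry_out(rows=[[0,0.002,0,0,0,0],[0,0.004,0,0,0,0],[0,0.004,0,0,0,0]])

```text
t: 10.85
tool_pos: [0.5425, -0.0551, 0.1149]
orientation: [-0.198, 3.134, -0.002]
force: [-1.7, -1.4, 7.6]
opening: 0.0199
gripper_force: 30.0
```

Emit:
carry_out(rows=[[0,0.002,0,0,0,0],[0,0.004,0,0,0,0],[0,0.004,0,0,0,0],[0,0.004,0,0,0,0]])

```text
t: 11.35
tool_pos: [0.5423, -0.054, 0.1149]
orientation: [-0.196, 3.133, -0.008]
force: [0.6, -13.7, 4.1]
opening: 0.0195
gripper_force: 30.0
```

Emit:
carry_out(rows=[[0,0,0,0,0,0],[0,0,0,0,0,0],[0,0,0,0,0,0],[0,0,0,0,0,0]], jaw=130)

```text
t: 11.85
tool_pos: [0.5412, -0.0509, 0.1134]
orientation: [0.198, -3.135, -0.0]
force: [0.3, 1.1, 0.1]
opening: 0.0451
gripper_force: 0.0
```

Emit:
carry_out(rows=[[0,0,-0.05,0,0,0],[0,0,-0.075,0,0,0],[0,0,-0.075,0,0,0],[0,0,-0.075,0,0,0]])

```text
t: 12.35
tool_pos: [0.5408, -0.0511, 0.1874]
orientation: [0.198, -3.134, -0.001]
force: [-0.2, 0.8, -0.5]
opening: 0.0459
gripper_force: 0.0
```

```bash
python3 - <<'E'
from h import *
s=[robot.read_state() for _ in range(5)]; P=np.mean([x['tool_pos'] for x in s],0); R=Rn.from_rotvec(s[0]['orientation']).as_matrix()
print(s[0]['t'],P,s[0]['opening'],np.round(R[:,:2].T,4), 'to key', R.T@(np.array([.5295,.0545,P[2]])-P))
E
```

```text
12.35 [ 0.54084067 -0.05109654  0.18739322] 0.04593483233836714 [[-9.921e-01 -1.258e-01  1.400e-03]
 [-1.258e-01  9.921e-01  5.000e-04]] to key [-2.03694159e-03  1.06184219e-01  4.95302537e-05]
```

Emit:
carry_out(rows=[[-0.002,0.106,0,0,0,87],[-0.002,0.106,0,0,0,87],[-0.002,0.106,0,0,0,87],[-0.002,0.106,0,0,0,87],[-0.002,0.106,0,0,0,87],[-0.002,0.106,0,0,0,87],[-0.002,0.106,0,0,0,87],[-0.002,0.106,0,0,0,87],[-0.002,0.106,0,0,0,87],[-0.002,0.106,0,0,0,87],[-0.002,0.106,0,0,0,87]])

```text
t: 13.72
tool_pos: [0.5298, 0.0541, 0.1882]
orientation: [-2.011, -2.413, 0.001]
force: [-0.3, -0.2, 0.1]
opening: 0.0452
gripper_force: 0.0
```

```bash
python3 - <<'E'
from h import *
im,c=snap('wrist','w5.png'); s=robot.read_state(); print(s['t'],s['tool_pos'],np.round(Rn.from_rotvec(s['orientation']).as_matrix()[:,:2].T,4))
cv2.imwrite('pics/w5b.png',cv2.resize(im[130:410,120:440,::-1],(686,600)))
E
```

```text
13.775 [0.52993027 0.05414837 0.18837546] [[-1.795e-01  9.838e-01  1.000e-04]
 [ 9.838e-01  1.795e-01 -4.000e-04]]
```

View pics/w5b.png

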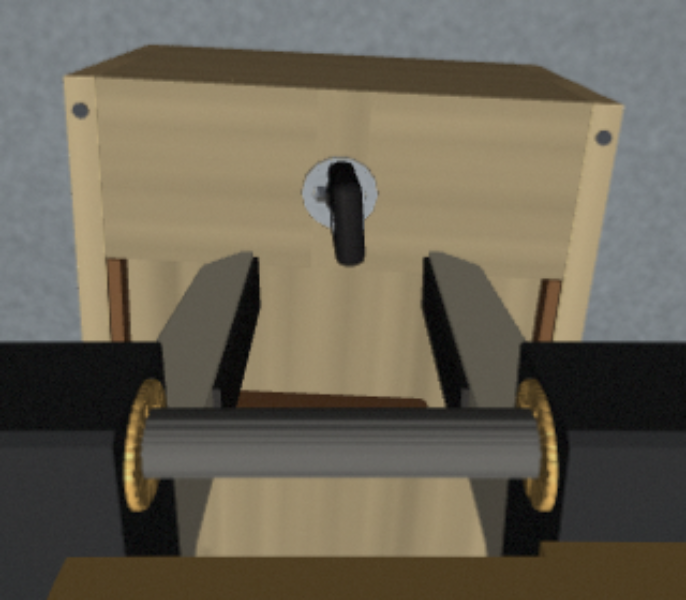

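The lid is home against the deck. The key head is between the fingers, about 1 mm right of centre.

Emit:
carry_out(rows=[[0,0.001,0.03,0,0,0],[0,0.001,0.066,0,0,0],[0,0.001,0.066,0,0,0],[0,0.001,0.066,0,0,0]])

```text
t: 14.28
tool_pos: [0.5316, 0.0543, 0.1239]
orientation: [2.013, 2.41, 0.001]
force: [1.0, 0.3, 1.1]
opening: 0.0455
gripper_force: 0.0
```

Emit:
carry_out(rows=[[0,0,0,0,0,0],[0,0,0,0,0,0],[0,0,0,0,0,0],[0,0,0,0,0,0],[0,0,0,0,0,0]], jaw=255, force=20)

```text
t: 14.9
tool_pos: [0.53, 0.0542, 0.1223]
orientation: [-2.013, -2.409, 0.003]
force: [-5.7, -1.1, 3.2]
opening: 0.01
gripper_force: 20.0
```

Emit:
carry_out(rows=[[0,0,0,0,0,-10],[0,0,0,0,0,-20],[0,0,0,0,0,-30],[0,0,0,0,0,-40],[0,0,0,0,0,-50],[0,0,0,0,0,-60],[0,0,0,0,0,-70],[0,0,0,0,0,-80],[0,0,0,0,0,-86],[0,0,0,0,0,-86],[0,0,0,0,0,-86]])

```text
t: 16.27
tool_pos: [0.5308, 0.0552, 0.1225]
orientation: [0.17, -3.137, -0.002]
force: [-1.6, 5.0, 0.8]
opening: 0.0094
gripper_force: 20.0
```

```bash
python3 - <<'E'
from h import *
s=robot.read_state(); print(s['t'],s['force'],s['wrist_torque'],s['tool_pos'])
E
```

```text
16.275 [-1.61939805  4.96216655  0.76670595] [ 1.03546701  0.40975572 -0.01818292] [0.53078866 0.05515231 0.12247943]
```

Emit:
carry_out(rows=[[0,0,0,0,0,-3],[0,0,0,0,0,-3],[0,0,0,0,0,-3]])

```text
t: 16.65
tool_pos: [0.5308, 0.055, 0.1225]
orientation: [0.25, -3.131, -0.002]
force: [-2.2, 5.8, 1.3]
opening: 0.0099
gripper_force: 20.0
```

```bash
python3 - <<'E'
from h import *
s=robot.read_state(); print(s['t'],s['force'],s['wrist_torque'],s['tool_pos'],np.round(Rn.from_rotvec(s['orientation']).as_matrix()[:,:2].T,4))
E
```

```text
16.65 [-2.200153    5.76033935  1.25818877] [ 1.08677746  0.39741153 -0.05934971] [0.53082354 0.05496105 0.12245921] [[-9.873e-01 -1.588e-01  3.000e-04]
 [-1.588e-01  9.873e-01  1.200e-03]]
```

Emit:
carry_out(rows=[[0,0.001,0,0,0,1.5],[0,0.001,-0.002,0,0,1.5],[0,0.001,-0.005,0,0,1.5],[0,0.001,-0.005,0,0,1.5]])

```text
t: 17.15
tool_pos: [0.5308, 0.055, 0.128]
orientation: [0.211, -3.134, 0.001]
force: [-3.2, -0.4, 1.5]
opening: 0.0098
gripper_force: 20.0
```

Emit:
carry_out(rows=[[0,0,-0.006,0,0,0],[0,0,-0.012,0,0,0],[0,0,-0.02,0,0,0],[0,0,-0.05,0,0,0],[0,0,-0.09,0,0,0],[0,0,-0.09,0,0,0]])

```text
t: 17.9
tool_pos: [0.5335, 0.0553, 0.2226]
orientation: [-0.211, 3.126, -0.001]
force: [1.1, -0.2, 0.2]
opening: 0.0096
gripper_force: 20.0
```

```bash
python3 - <<'E'
from h import *
s=robot.read_state(); print(s['t'],s['force'],s['opening'],s['tool_pos'],np.round(Rn.from_rotvec(s['orientation']).as_matrix()[:,:2].T,4))
a=cv2.resize(robot.read_camera('wrist')[130:410,120:440,::-1],(460,300)); b=robot.read_camera('side')[60:260,170:400,::-1]
cv2.imwrite('pics/v6.png',np.vstack([a,cv2.resize(b,(460,300))]))
for n in('top','wrist'):
  if n=='top': robot.read_camera(n)
  for o in robot.outline_of(n,'key_tray')[:1]:
    m=o['pixels'];print(n,o['conf'],o['pixel'],atz(cam(n,s),o['pixel'],.015))
E
```

```text
17.9 [ 1.12647465 -0.1902963   0.17450553] 0.00959501460979071 [0.53351034 0.05534021 0.22261601] [[-0.9909 -0.1345 -0.008 ]
 [-0.1345  0.9909 -0.001 ]]
wrist 0.81 [516.1, 177.1] [0.48610807 0.34337428 0.015     ]
```

View pics/v6.png

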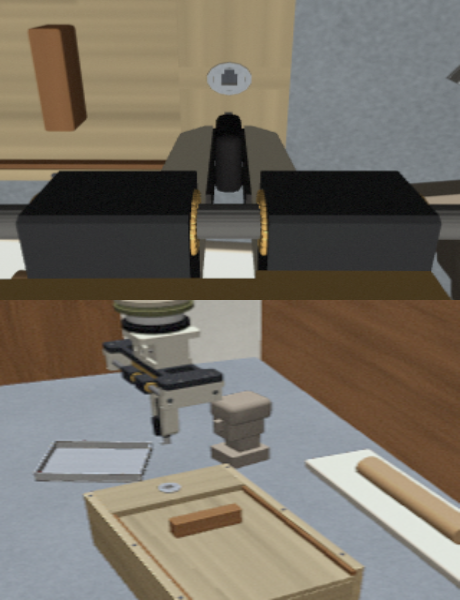

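The key is out and held upright in the fingers. The lock's notch is at box −x, and the lid is home. I'm carrying it to the tray with a 30° tilt.

Emit:
carry_out(rows=[[0.003,0.295,0,0,-30,0],[0.003,0.295,0,0,-30,0],[0.003,0.295,0,0,-30,0],[0.003,0.295,0,0,-30,0],[0.003,0.295,0,0,-30,0],[0.003,0.295,0,0,-30,0],[0.003,0.295,0,0,-30,0],[0.003,0.295,0,0,-30,0]])

```text
t: 19.15
tool_pos: [0.4885, 0.3459, 0.2171]
orientation: [-0.175, 2.614, 0.046]
force: [0.9, -1.7, -1.1]
opening: 0.0099
gripper_force: 20.0
```

```bash
python3 - <<'E'
from h import *
s=[robot.read_state() for _ in range(5)]; P=np.mean([x['tool_pos'] for x in s],0); R=Rn.from_rotvec(s[0]['orientation']).as_matrix()
print(s[0]['t'],P,np.round(R,3))
print('down',R.T@(np.array([.491,.347,.027])-P),'mm up', R.T@[0,0,1])
for n in ('top',):
  robot.read_camera(n)
  for o in robot.outline_of(n,'key_tray')[:1]: print(o['conf'],o['pixel'])
E
```

```text
19.15 [0.4885458  0.34588199 0.21710065] [[-0.859 -0.133  0.495]
 [-0.115  0.991  0.066]
 [-0.499 -0.001 -0.866]]
down [0.09269833 0.00088971 0.16598722] mm up [-4.99391512e-01 -5.66262859e-04 -8.66376245e-01]
0.74 [148.8, 239.6]
```

Emit:
carry_out(rows=[[0.03,0.001,0.05,0,0,0],[0.055,0.001,0.095,0,0,0],[0.075,0.001,0.135,0,0,0],[0.086,0.001,0.154,0,0,0],[0.091,0.001,0.163,0,0,0],[0.093,0.001,0.166,0,0,0],[0.093,0.001,0.166,0,0,0]])

```text
t: 20.12
tool_pos: [0.4913, 0.3489, 0.0286]
orientation: [-0.176, 2.611, 0.048]
force: [0.7, 0.6, 0.4]
opening: 0.0101
gripper_force: 20.0
```

Emit:
carry_out(rows=[[0,0,0,0,0,0],[0,0,0,0,0,0],[0,0,0,0,0,0],[0,0,0,0,0,0]], jaw=150)

```text
t: 20.62
tool_pos: [0.4906, 0.3486, 0.0275]
orientation: [-0.176, 2.613, 0.047]
force: [-0.3, -0.0, -0.2]
opening: 0.038
gripper_force: 0.0
```

Emit:
carry_out(rows=[[-0.005,0,-0.009,0,0,0],[-0.015,0,-0.03,0,0,0],[-0.03,0,-0.06,0,0,0],[-0.06,0,-0.11,0,0,0],[-0.09,0,-0.16,0,0,0],[-0.12,0,-0.21,0,0,0],[-0.12,0,-0.21,0,0,0],[-0.12,0,-0.21,0,0,0]])

```text
t: 21.62
tool_pos: [0.4893, 0.3484, 0.2694]
orientation: [-0.176, 2.613, 0.048]
force: [-1.2, -0.6, -1.1]
opening: 0.0383
gripper_force: 0.0
```

```bash
python3 - <<'E'
from h import *
im,c=snap('wrist','w7.png'); s=robot.read_state(); print(s['t'],s['tool_pos'],s['force'],s['opening'])
for k in('key_head','key_tray'):
  for o in robot.outline_of('wrist',k)[:1]: print(k,o['conf'],o['pixel'],atz(c,o['pixel'],.01))
b=robot.read_camera('side')[110:260,170:370,::-1]
cv2.imwrite('pics/v7.png',np.vstack([cv2.resize(im[:,:,::-1],(400,300)),cv2.resize(b,(400,300))]))
for o in robot.outline_of('side','key_head')[:1]: print(o['conf'],o['pixel'],atz(cam('side'),o['pixel'],.01))
E
```

```text
21.675 [0.48881681 0.34796638 0.26777912] [ 0.22359433  0.02181689 -0.49342298] 0.03818809049513589
key_head 0.69 [280.2, 44.7] [0.45841711 0.34520047 0.01      ]
key_tray 0.9 [291.8, 62.4] [0.47512581 0.36096249 0.01      ]
```

View pics/v7.png

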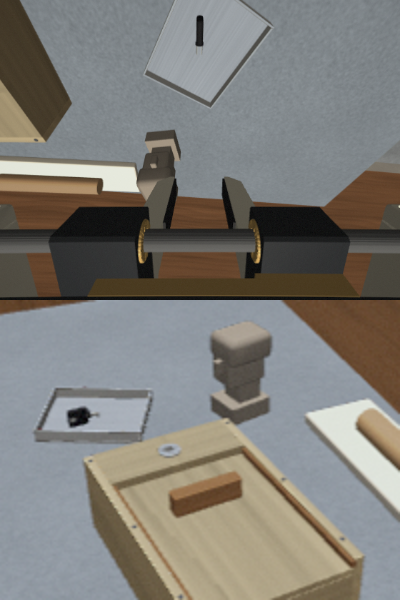

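The key lies flat in the tray at (80,417), its head about 23 mm from the tray's centre. The lid is home, the lock is empty and the maquette is unmoved.

```bash
python3 -c "
from plant import robot
print(robot.close_job())"
```

```text
the job is handed in; nothing more can be done
None
```

Job handed in at about 22 s of the 64 allowed: the lid is home, the lock is thrown, the key lies in the steel tray and I touched none of the bystanders, all going by the cameras and force readings since no verdict came back.

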